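Line up the laundry containers by height

ROBOT

A 7-joint arm with a two-finger parallel gripper is mounted at the origin on the work surface. World frame = base frame: x ahead of the robot, y to its left, z up, the work surface at z = 0. Lengths are in m, angles in rad, forces in N, time in s.
With the tool pointing down it reaches from about 0.35 to 0.9 m from the base axis. Payload 8.1 kg.
Tool frame: the origin (TCP) lies midway between the tips of the shut fingers; the grasp point (between the pads) lies 19 mm behind it; z points along the fingers, y is the line along which they close (so a half turn about z gives the same grasp; the last joint's range is limited). The gripper opens to 92 mm and grips with 3 to 60 N. Pads are 19 mm wide; open, the fingers measure 130 mm over their backs; the gripper's body (75 mm by 190 mm) begins 47 mm behind the grasp point.
Start: joints at [1.05, 0.434, 0.025, 1.573, -0.012, 1.134, -0.075], TCP at [0.254, -0.571, 0.19] pointing down, gripper open.
Joint ranges: [-2.62, 2.62], [-0.44, 2.09], [-1.27, 1.32], [0.08, 2.57], [-1.32, 4.46], [0.12, 2], [-2.74, 2.74]. Speed limits (rad/s): [2.22, 2.22, 3.01, 3.01, 3.14, 3.14, 3.14].

INTERFACE

Orientations are given as a rotation vector (axis times angle).
In Python, from cell import arm gives the robot as it stands.
- The arm moves only by the tool move_arm, never from a script. Its argument "motion" is a list of rows, each an object of numbers: "tx", "ty", "tz": the shift along the tool's x, y, z normalised to -1 to 1, where 1 is 1000 mm; "twist": the turn about the tool's z normalised to -1 to 1, where 1 is pi/2 rad. In form: [{"tx": .., "ty": .., "tz": .., "twist": ..}, ...]. A call has 1 to 12 rows; each row shifts and turns the commanded pose from where the row before left it, along the tool's axes as they then stand; what a row does not reach is not made up. A row lasts 1/10 s, in which the tool goes at most 50 mm and 8.59 degrees, less where a joint would pass 70% of its speed; a pose out of reach is approached as far as the arm can. A call with a number of a shift or a turn outside -1 to 1 is refused whole. A call with a gripper value outside its range is refused whole. "gripper" is the gripper's target within -1 to 1 (shut at 1, half-way at 0, fully open at -1), set as the call begins (left out, the last holds). The fingers move at their own pace and stop on an object; "squeeze" is the grip in N (left out, the last holds). Time passes only in rows, so rows that do not move let the fingers close. It gives the time, the measured TCP pose, the force, the opening and the grip force at its end, in the units of the state.
- arm.observe(): the state, without advancing time (a new reading comes with each control period).
- arm.get_image(name): name is "side" or "top" or "wrist"; returns the picture (384x512x3 uint8, red, green, blue); there is no depth.
- arm.calibration(name): a dict with "K" (3x3 intrinsics, pixels), "T" (4x4, takes a point from camera to world coordinates). Camera axes: x right, y down, z forward; pixel columns grow to the right and rows downward; lengths in m; the calibration is good to about 2 mm. The wrist camera is an equidistant fisheye: a pixel r from the principal point sees the ray r / f radians off the axis. A picture is of the moment at which its call begins: read the wrist's pose just before it. calibration takes no time and is no camera call; for the wrist camera it gives the pose at the moment of the call.
- arm.sign_off(): hands the job in; it is judged then, once.
Trained networks look in the newest picture that a camera, given by its name, has taken for a name from the list of things; names that differ only in an ending like _2 or _b are one class to them, and where a whole thing is asked for, a point or a joint stands for the part that bears it (a point fixed in the world has none). Each returns a list of dicts, best first, with "conf" (0 to 1); they miss things now and then, are a little off and sometimes report something else, mostly with a low value. They report only what shows in the picture. A call takes as long as a camera call. They do not tell look-alikes from the thing itself.
- arm.look_for(camera, query): "point" ([column, row] as shares, 0 to 1, of the picture: columns of its width, rows of its height, amid what is visible of it).
- arm.regions_of(camera, query): "region" (384x512 bool, what is visible of it) and "point" ([column, row] as shares, 0 to 1, of the picture: columns of its width, rows of its height, amid what is visible of it).
- arm.place_of(camera, query): "point" ([column, row] as shares, 0 to 1, of the picture: columns of its width, rows of its height: a listed point, or the origin of a listed thing).
The state is a dict: "clock": time; "joints": joint angles; "dq": joint speeds; "joint_efforts": joint torques, N m; "position": TCP position; "ee_rot": TCP orientation; "force": force on the tool from outside, world axes, zero at the start; "ft_torque": the same for the moment, N m; "width": opening from 0.0 (shut) to 1.0 (fully open); "gripper_force": force on a finger pad.
Only numpy, scipy, OpenCV 4.12 (cv2) and the standard library are available. Lean on these libraries where they do the work, as an engineer would, in place of code of your own. Each camera call takes 0.05 s, during which the arm holds its last target. There are 200 camera calls.

TASK

Tidy the laundry riser shelf: stand the four loose containers from the counter on the four cork pads, one in the middle of each pad, lined up by height so that the row steps down from the big jug at one end to the low tub at the other - the tallest next to the jug, the shortest next to the tub. Keep them upright all the while and leave the jug and the tub where they stand.

Things in the scene. Friction and masses are not known exactly. Their poses are not given: they have to be found in the camera images.
- can_center (a point): aerosol can, 172 mm tall: a round bare-metal body 52 mm across that reaches 137 mm above its foot (a paper band round its lower part), a short shoulder, then a white cap 44 mm across. Stands upright on the counter. The point is on its axis, half-way up (86 mm above its foot); z points up
- bottle_center (a point): flat white plastic bottle with paper labels, 142 mm tall: a rounded oblong body 42 mm (its x) by 62 mm (its y) up to 102 mm above its foot, then a shoulder and a narrow grey cap 28 mm across. Stands upright on the counter. The point is on its axis, half-way up (71 mm above its foot); z points up
- jar_center (a point): round white ceramic jar with a pale wooden lid, 112 mm tall: body 58 mm across up to 80 mm above its foot, a narrow neck, then the lid 60 mm across, from 86 mm to the top. Stands upright on the counter. The point is on its axis, half-way up (56 mm above its foot); z points up
- tin_center (a point): plain round steel tin, 76 mm tall: body 58 mm across up to 57 mm above its foot, then the lid 60 mm across. Stands upright on the counter. The point is on its axis, half-way up (38 mm above its foot); z points up
- pad_1: cork drip pad, a flat disc 82 mm across and 3 mm thick fixed on the riser shelf, the first (leftmost) in the row as the robot sees it from left (+y) to right; origin at the centre of its underside, on the board; x points across the row, away from the robot, y along the row to the left. The pad tops are 48 mm above the counter
- pad_2: cork drip pad, a flat disc 82 mm across and 3 mm thick fixed on the riser shelf, the second in the row as the robot sees it from left (+y) to right; origin at the centre of its underside, on the board; x points across the row, away from the robot, y along the row to the left. The pad tops are 48 mm above the counter
- pad_3: cork drip pad, a flat disc 82 mm across and 3 mm thick fixed on the riser shelf, the third in the row as the robot sees it from left (+y) to right; origin at the centre of its underside, on the board; x points across the row, away from the robot, y along the row to the left. The pad tops are 48 mm above the counter
- pad_4: cork drip pad, a flat disc 82 mm across and 3 mm thick fixed on the riser shelf, the last (rightmost) in the row as the robot sees it from left (+y) to right; origin at the centre of its underside, on the board; x points across the row, away from the robot, y along the row to the left. The pad tops are 48 mm above the counter
- jug_center (a point): big white detergent jug with a handle and a grey cap, 250 mm tall, 120 mm along the row by 85 mm deep, 2.2 kg, loose, standing on the riser at one end of the row (either end), about 120 mm beyond the end pad's centre. The riser is a wooden board 660 mm long and 130 mm deep, top 45 mm above the counter, with a 12 mm high lip along its far edge. The point is on the jug's axis, 125 mm above its foot
- tub_center (a point): low round white tub with a grey lid, 45 mm tall and 100 mm across, 0.6 kg, loose, standing on the riser at the other end of the row from the jug, about 120 mm beyond the end pad's centre. The point is on its axis, half-way up. Around the containers on the counter in front of the riser also lie a scrub brush, a dosing cup and a soap dish, none over 55 mm tall
Mind the look-alikes: they are no part of the job. What is shaped like the part that bears tin_center but red is not meant.

How it is judged:
At the end, for the whole second after the job is handed in: From jug to tub the pads carry can, bottle, jar, tin: each released, at rest, upright (0.08 rad), its axis within 13 mm of the pad centre, its foot on the pad (5 mm). Jug and tub stand upright within 25 mm of where they were (((world y of jug_center above 0 m and horizontal distance between can_center and pad_1 below 0.013 m and horizontal distance between bottle_center and pad_2 below 0.013 m and horizontal distance between jar_center and pad_3 below 0.013 m and horizontal distance between tin_center and pad_4 below 0.013 m) or (world y of jug_center below 0 m and horizontal distance between can_center and pad_4 below 0.013 m and horizontal distance between bottle_center and pad_3 below 0.013 m and horizontal distance between jar_center and pad_2 below 0.013 m and horizontal distance between tin_center and pad_1 below 0.013 m)) and height (world z) of can_center between 0.129 and 0.139 m and angle between each of can_center, bottle_center, jar_center, tin_center's own z axis and vertical below 0.08 rad and linear speed of each of can, bottle, jar, tin below 0.02 m/s and height (world z) of bottle_center between 0.114 and 0.124 m and height (world z) of jar_center between 0.099 and 0.109 m and height (world z) of tin_center between 0.081 and 0.091 m and distance of each of jug_center, tub_center from where it was at the start of the episode below 0.025 m and angle between each of jug_center, tub_center's own z axis and vertical below 0.1 rad); the robot touches nothing.
It fails at once if a container, the jug or the tub is tipped over (more than 0.6 rad from upright) (angle between any of can_center, bottle_center, jar_center, tin_center, jug_center, tub_center's own z axis and vertical above 0.6 rad).
It also fails if it takes over 112 s, if anything falls off the work surface, if the arm or the gripper's body presses on something with over 40 N, if the wrist force passes 120 N, or if a joint passes its speed limit or range.

## Working session

There is one attempt and no reset: what is moved stays moved. The work goes in short steps, Python scripts to look and compute and a tool call to move; the robot and the scene stay as the last step left them, time stands still between calls to the robot, and variables do not carry over. Pictures are saved under pics/ and viewed, at most 17 in all, crops included, and the job is handed in when it is done.

Besides the shell and the picture viewer there is one more tool, called after "Call:" as name(argument=value, ...) on one line, values as JSON. move_arm: Moves the arm, as the interface text tells. Scaled input: -1 to 1 covers 1000 mm each way for a shift and pi/2 rad each way for a turn. Its arguments: {"type":"object","properties":{"motion":{"type":"array","items":{"type":"object","properties":{"tx":{"type":"number"},"ty":{"type":"number"},"tz":{"type":"number"},"twist":{"type":"number"}}}},"gripper":{"type":"number"},"squeeze":{"type":"number"}},"required":["motion"]}

```bash
mkdir -p pics; ls; python3 - <<'E'
from cell import arm
import cv2
for n in("top","side"):
    cv2.imwrite(f"pics/{n}0.png",arm.get_image(n)[:,:,::-1])
    c=arm.calibration(n);print(n,c["K"],c["T"])
o=arm.observe();print(o)
E
```

```text
pics
top [[347.64124642   0.         250.60834904]
 [  0.         347.64124642 188.42761326]
 [  0.           0.           1.        ]] [[ 0.01622819 -0.99007344  0.13961098  0.36882074]
 [-0.99979509 -0.01437826  0.0142491  -0.01452785]
 [-0.01210029 -0.13981361 -0.9901039   1.11105854]
 [ 0.          0.          0.          1.        ]]
side [[450.93537942   0.         249.02501528]
 [  0.         450.93537942 188.26890268]
 [  0.           0.           1.        ]] [[-0.99369049 -0.08498396  0.07319105  0.38729082]
 [-0.11214168  0.74203595 -0.66091368  0.96297061]
 [ 0.00185667 -0.66495141 -0.74688432  1.20261255]
 [ 0.          0.          0.          1.        ]]
{'clock': 0.1, 'joints': array([ 1.05040695,  0.43510707,  0.02500411,  1.57400025, -0.01160847,
        1.13399817, -0.07509556]), 'dq': array([-7.41409898e-04, -2.10409511e-03, -3.58206218e-05, -2.25267136e-03,
       -1.20787779e-04,  1.00104432e-03,  3.50516470e-04]), 'joint_efforts': array([ 4.65941703e-03, -6.69122887e+01,  9.88760255e-01, -3.15145290e+01,
       -6.04965189e-02,  3.73733731e-02,  4.96933967e-05]), 'position': array([ 0.25331777, -0.57081189,  0.18945482]), 'ee_rot': array([-3.07205125e+00, -6.51081133e-01,  6.41724376e-04]), 'force': array([ 0.17756324, -0.52259196, -0.28606908]), 'ft_torque': array([-0.04426566, -0.01708346,  0.01495997]), 'gripper_force': 0.0, 'width': 1.0002039822123077}
```

View pics/top0.png

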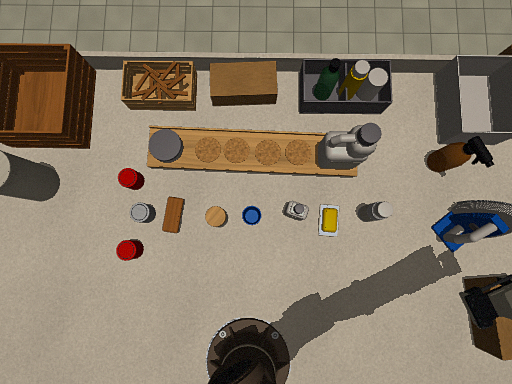

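View pics/side0.png

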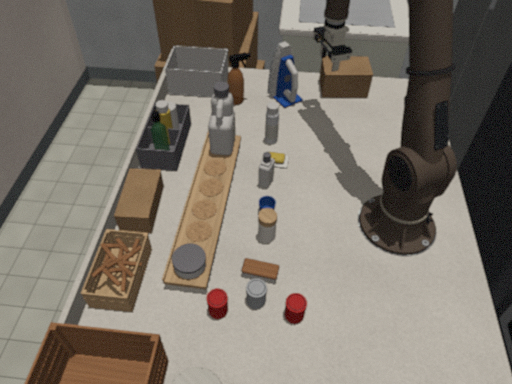

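Top view: the tub is at left (165,145) and the jug at right (350,148). The pads are at columns 208, 236, 268 and 298 on row ~151.

Tin candidates are steel (142,212), red (129,178) and red (127,250). The steel one fits "plain steel", so I'll crop to confirm. The others are jar (216,216), bottle (296,210) and can (376,211).

```bash
cat > h.py <<'E'
from cell import arm
import numpy as np
def ray(n,p):
    c=arm.calibration(n);T=c["T"];d=T[:3,:3]@np.linalg.inv(c["K"])@[p[0]*512,p[1]*384,1]
    return T[:3,3],d/np.linalg.norm(d)
def atz(n,p,z):
    o,d=ray(n,p);return o+d*(z-o[2])/d[2]
Z=dict(can_center=.086,bottle_center=.071,jar_center=.056,tin_center=.038,pad_1=.048,jug_center=.17,tub_center=.0675)
def survey(names=Z,cams=("top","side")):
    for n in cams: arm.get_image(n)
    for q in names:
        for n in cams:
            for r in arm.place_of(n,q):
                if r["conf"]>.2: print(q,n,round(r["conf"],2),(np.array(r["point"])*[512,384]).round(1),atz(n,r["point"],Z[q])[:2].round(4))
E
python3 - <<'E'
from h import *
import cv2
survey()
im=arm.get_image("top")[:,:,::-1]
a=cv2.resize(im[165:265,110:230],None,fx=4,fy=4,interpolation=2)[:,:400];b=cv2.resize(im[190:240,275:325],(400,400),interpolation=2)
cv2.imwrite("pics/crop.png",np.hstack([a,b]))
E
```

```text
can_center top 0.6 [374.5 212.9] [ 0.4461 -0.3646]
can_center side 0.8 [273.4 125. ] [ 0.4409 -0.3546]
bottle_center top 0.68 [291.9 207.2] [ 0.4605 -0.1241]
bottle_center side 0.94 [266.3 168.9] [ 0.4484 -0.1354]
jar_center top 0.65 [216.7 217.6] [0.4267 0.1021]
jar_center top 0.33 [266.6 153.7] [ 0.6272 -0.0473]
jar_center side 0.92 [268.3 225.1] [0.4214 0.0969]
tin_center top 0.95 [142.  214.7] [0.4331 0.3359]
tin_center top 0.95 [128. 178.] [0.5477 0.387 ]
tin_center top 0.91 [130.1 252.6] [0.3171 0.3654]
tin_center top 0.37 [375.1 212.3] [ 0.4515 -0.383 ]
tin_center side 0.92 [215.1 301.7] [0.5485 0.3696]
tin_center side 0.9 [294.1 306.6] [0.3261 0.3594]
tin_center side 0.59 [256.9 292.3] [0.4341 0.3269]
pad_1 top 0.83 [294.7 152.1] [ 0.6355 -0.1354]
pad_1 top 0.82 [234.2 149.8] [0.6404 0.0543]
pad_1 top 0.78 [267.5 151.4] [ 0.6366 -0.0503]
pad_1 top 0.61 [206.1 149.3] [0.6409 0.1428]
pad_1 side 0.83 [211.7 186.9] [ 0.6286 -0.0504]
pad_1 side 0.56 [196.7 230.6] [0.6447 0.1382]
pad_1 side 0.55 [215.9 171.4] [ 0.6261 -0.1249]
pad_1 side 0.54 [202.5 208.3] [0.6429 0.0465]
jug_center top 0.71 [346.7 144.6] [ 0.6281 -0.2655]
jug_center side 0.76 [223.6 119.4] [ 0.6148 -0.2657]
tub_center top 0.62 [167.4 148.5] [0.6369 0.2596]
tub_center top 0.49 [348.5 143. ] [ 0.6615 -0.2986]
tub_center side 0.72 [186.9 260.1] [0.6489 0.2613]
```

View pics/crop.png

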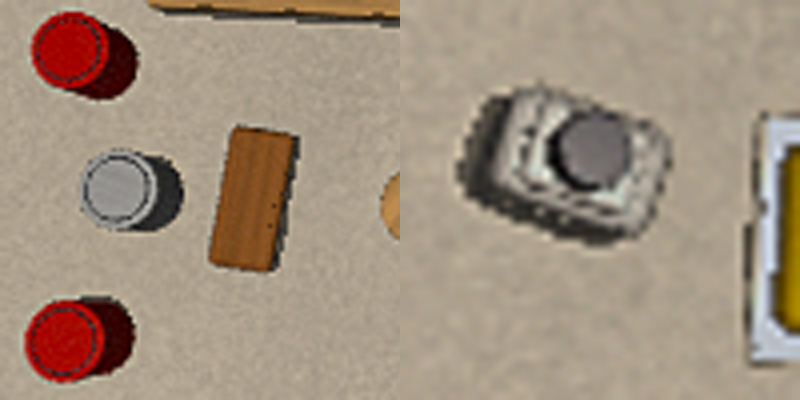

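The crop confirms the bare steel tin at top-view (139.5,212.5), with the reds above and below it. The bottle's long side is turned about 15°. Next I'll refine positions with regions (pad discs and the container tops).

```bash
cat >> h.py <<'E'
def down(yaw): pass
def wray(p,cal):
    K,T=cal["K"],cal["T"];u=np.array([p[0]*512-K[0,2],p[1]*384-K[1,2]])/K[0,0];t=np.hypot(*u)
    d=np.array([*(u/t*np.sin(t)),np.cos(t)]);return T[:3,3],T[:3,:3]@d
def wz(p,z,cal):
    o,d=wray(p,cal);return (o+d*(z-o[2])/d[2])[:2]
E
python3 - <<'E'
from h import *
import cv2
for n in("top","side"):
    im=arm.get_image(n)
    for q in("pad_1",):
        for r in arm.regions_of(n,q):
            if r["conf"]<.3: continue
            pts=np.argwhere(r["region"])[:,::-1]
            P=np.array([atz(n,(p+.5)/[512,384],.048)[:2] for p in pts])
            print(n,q,round(r["conf"],2),len(pts),((P.min(0)+P.max(0))/2).round(4),P.mean(0).round(4),np.ptp(P,axis=0).round(3))
c=arm.calibration("wrist");print(c["K"],c["T"].round(3))
n="top";im=arm.get_image(n);r=[x for x in arm.regions_of(n,"bottle_center")][0]["region"].astype(np.uint8)
pts=np.argwhere(r)[:,::-1];P=np.array([atz(n,(p+.5)/[512,384],.1)[:2] for p in pts]).astype(np.float32)
print(cv2.minAreaRect(P),P.mean(0))
E
```

```text
top pad_1 0.95 526 [ 0.6333 -0.0518] [ 0.6329 -0.052 ] [0.077 0.078]
top pad_1 0.84 500 [0.6405 0.1353] [0.6402 0.1359] [0.078 0.076]
top pad_1 0.82 485 [0.6368 0.047 ] [0.6367 0.0469] [0.074 0.076]
top pad_1 0.69 522 [ 0.6346 -0.1457] [ 0.6347 -0.1463] [0.077 0.078]
top pad_1 0.36 374 [ 0.4512 -0.1406] [ 0.4506 -0.1403] [0.058 0.073]
side pad_1 0.91 416 [0.6355 0.1396] [0.6351 0.1405] [0.08  0.078]
side pad_1 0.75 361 [ 0.6283 -0.0444] [ 0.628  -0.0448] [0.079 0.085]
side pad_1 0.68 262 [ 0.6297 -0.1442] [ 0.6296 -0.1432] [0.076 0.074]
side pad_1 0.55 340 [0.6327 0.0516] [0.6325 0.0515] [0.076 0.074]
[[297.31863964   0.         254.16750977]
 [  0.         297.31863964 191.9689955 ]
 [  0.           0.           1.        ]] [[ 0.405 -0.885 -0.23   0.315]
 [-0.914 -0.392 -0.102 -0.543]
 [-0.     0.252 -0.968  0.385]
 [ 0.     0.     0.     1.   ]]
((0.4468746483325958, -0.13373422622680664), (0.06395050883293152, 0.0480954572558403), 72.2271499633789) [ 0.44684267 -0.1335187 ]
```

Call:
move_arm(motion=[{"tz": -0.014,"twist": -0.0918},{"tz": -0.014,"twist": -0.0918},{"tz": -0.014,"twist": -0.0918},{"tz": -0.014,"twist": -0.0918},{"tz": -0.014,"twist": -0.0918},{"tz": -0.014,"twist": -0.0918},{"tz": -0.014,"twist": -0.0918},{"tz": -0.014,"twist": -0.0918}], gripper=-1, squeeze=20)

```text
invalid input
```

Call:
move_arm(motion=[{"tx": 0.032,"ty": 0.03},{"tx": 0.032,"ty": 0.03},{"tx": 0.032,"ty": 0.03},{"tx": 0.032,"ty": 0.03},{"tx": 0.032,"ty": 0.03},{"tx": 0.032,"ty": 0.03},{},{}])

```text
invalid input
```

```bash
cat >> h.py <<'E'
from scipy.spatial.transform import Rotation as R
import cv2
def pose():
    o=arm.observe();x=R.from_rotvec(o["ee_rot"]).as_matrix()
    print("t",o["clock"],"pos",o["position"].round(4),"yaw",np.degrees(np.arctan2(x[1,0],x[0,0])).round(2),"tilt",x[:,2].round(3),"w",round(o["width"]*92,1),"F",o["force"].round(1));return o
def wlook(q,z,save=None):
    cal=arm.calibration("wrist");im=arm.get_image("wrist")
    for r in arm.place_of("wrist",q):
        if r["conf"]>.25: print(q,"place",round(r["conf"],2),(np.array(r["point"])*[512,384]).round(0),wz(r["point"],z,cal).round(4))
    if save:cv2.imwrite(save,im[:,:,::-1])
    return im,cal
def wregion(q,z,cal,im=None):
    for r in arm.regions_of("wrist",q):
        if r["conf"]<.3: continue
        c=cv2.minEnclosingCircle(np.argwhere(r["region"])[:,::-1].astype(np.float32))
        P=np.array([wz((p+.5)/[512,384],z,cal) for p in np.argwhere(r["region"])[:,::-1]])
        print(q,"reg",round(r["conf"],2),"mid",((P.min(0)+P.max(0))/2).round(4),"ext",np.ptp(P,axis=0).round(3))
E
python3 - <<'E'
from h import *
pose();im,c=wlook("can_center",.086,"pics/w1.png")
E
```

```text
t 1.25 pos [ 0.2536 -0.5713  0.1901] yaw 23.93 tilt [ 0. -0. -1.] w 91.9 F [ 0.4  0.1 -0.3]
```

View pics/w1.png

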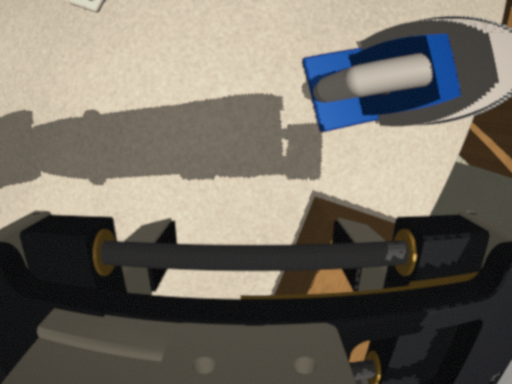

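Moves were refused. The arm is still at the start, and the wrist view shows the fingers at row ~250 with an iron to the right. Retrying with every field filled in.

Call:
move_arm(motion=[{"tx": 0,"ty": 0,"tz": -0.014,"twist": -0.0918},{"tx": 0,"ty": 0,"tz": -0.014,"twist": -0.0918},{"tx": 0,"ty": 0,"tz": -0.014,"twist": -0.0918},{"tx": 0,"ty": 0,"tz": -0.014,"twist": -0.0918},{"tx": 0,"ty": 0,"tz": -0.014,"twist": -0.0918},{"tx": 0,"ty": 0,"tz": -0.014,"twist": -0.0918},{"tx": 0,"ty": 0,"tz": -0.014,"twist": -0.0918},{"tx": 0,"ty": 0,"tz": -0.014,"twist": -0.0918}], gripper=-1, squeeze=20)

```text
clock: 2.15
position: [0.2535, -0.5712, 0.3027]
ee_rot: [2.214, 2.228, -0.0]
force: [0.9, -0.1, 1.0]
width: 1.006
gripper_force: 0.0
```

Call:
move_arm(motion=[{"tx": 0.032,"ty": 0.03,"tz": 0,"twist": 0},{"tx": 0.032,"ty": 0.03,"tz": 0,"twist": 0},{"tx": 0.032,"ty": 0.03,"tz": 0,"twist": 0},{"tx": 0.032,"ty": 0.03,"tz": 0,"twist": 0},{"tx": 0.032,"ty": 0.03,"tz": 0,"twist": 0},{"tx": 0.032,"ty": 0.03,"tz": 0,"twist": 0},{"tx": 0,"ty": 0,"tz": 0,"twist": 0}])

```text
clock: 2.85
position: [0.4386, -0.3726, 0.3025]
ee_rot: [2.209, 2.233, 0.006]
force: [-0.0, 0.6, -0.3]
width: 1.0
gripper_force: 0.0
```

```bash
python3 - <<'E'
from h import *
pose();im,c=wlook("can_center",.086,"pics/w2.png")
E
```

```text
t 2.85 pos [ 0.4386 -0.3726  0.3025] yaw 90.61 tilt [ 0.003  0.003 -1.   ] w 92.0 F [-0.   0.6 -0.3]
can_center place 0.79 [262. 154.] [ 0.4494 -0.3563]
```

View pics/w2.png

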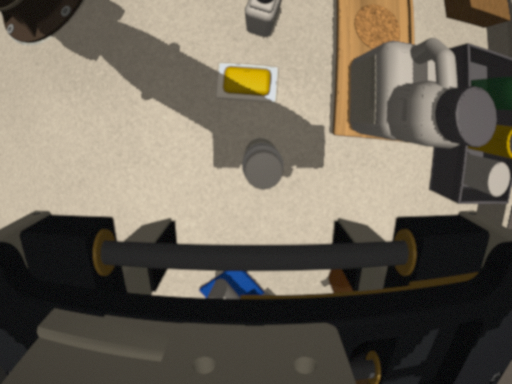

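The can shows at (263,165), the bottle at (262,10) and the jug at (430,90). I'll take the cap's ray to check.

```bash
python3 - <<'E'
from h import *
im,c=wlook("can_center",.086)
print("cap guess",wz((264/512,167/384),.172,c))
r=arm.regions_of("wrist","can_center")[0];p=np.argwhere(r["region"]);print(r["conf"],p.min(0),p.max(0),len(p))
cv2.imwrite("pics/w3.png",cv2.resize(im[120:210,220:310,::-1],(540,540),interpolation=2))
E
```

```text
can_center place 0.96 [267. 151.] [ 0.4513 -0.3582]
can_center place 0.28 [412.  86.] [ 0.6699 -0.2526]
cap guess [ 0.4447353  -0.36619518]
0.78 [134 246] [182 286] 1549
```

View pics/w3.png

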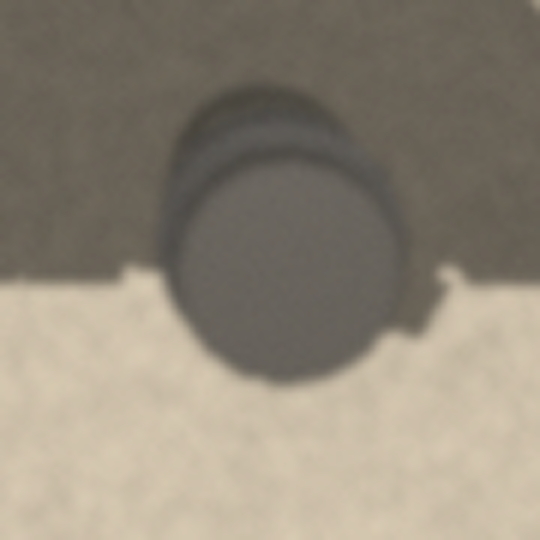

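```bash
python3 - <<'E'
from h import *
pose();c=arm.calibration("wrist")
print("cap",wz((268.8/512,164.7/384),.172,c))
E
```

```text
t 3.1 pos [ 0.4323 -0.3806  0.302 ] yaw 89.89 tilt [-0.001 -0.001 -1.   ] w 92.1 F [-0.6 -0.3  0.9]
cap [ 0.44816091 -0.36595179]
```

```bash
cat >> h.py <<'E'
def circ(im,cal,xy,z,diam,pad=45):
    g=cv2.cvtColor(im,cv2.COLOR_RGB2GRAY);x,y=map(int,xy);x0,y0=max(x-pad,0),max(y-pad,0)
    g=cv2.resize(g[y0:y+pad,x0:x+pad],None,fx=4,fy=4,interpolation=cv2.INTER_CUBIC)
    r=297.3*diam/2/(cal["T"][2,3]-z)*4
    h=cv2.HoughCircles(cv2.GaussianBlur(g,(0,0),2),cv2.HOUGH_GRADIENT_ALT,1.5,20,param1=60,param2=.6,minRadius=int(r*.75),maxRadius=int(r*1.25))
    print("exp r",round(r/4,1))
    for c in ([] if h is None else h[0][:4]):
        p=np.array([x0,y0])+(c[:2]+.5)/4;print("circ",p.round(1),round(c[2]/4,1),wz(p/[512,384],z,cal).round(4))
E
python3 - <<'E'
from h import *
pose();im,c=wlook("can_center",.086);circ(im,c,(268,165),.172,.044);pose()
E
```

```text
t 3.1 pos [ 0.4323 -0.3806  0.302 ] yaw 89.89 tilt [-0.001 -0.001 -1.   ] w 92.1 F [-0.6 -0.3  0.9]
can_center place 0.77 [270. 154.] [ 0.4539 -0.3651]
exp r 20.1
t 3.2 pos [ 0.4324 -0.3805  0.3021] yaw 89.88 tilt [-0. -0. -1.] w 91.7 F [-0.  -0.1  0.1]
```

Call:
move_arm(motion=[{"tx": 0.0155,"ty": 0.0165,"tz": 0.02,"twist": 0},{"tx": 0,"ty": 0,"tz": 0.03,"twist": 0},{"tx": 0,"ty": 0,"tz": 0.03,"twist": 0},{"tx": 0,"ty": 0,"tz": 0.03,"twist": 0},{"tx": 0,"ty": 0,"tz": 0.03,"twist": 0},{"tx": 0,"ty": 0,"tz": 0.025,"twist": 0},{"tx": 0,"ty": 0,"tz": 0.015,"twist": 0},{"tx": 0,"ty": 0,"tz": 0.01,"twist": 0},{"tx": 0,"ty": 0,"tz": 0,"twist": 0},{"tx": 0,"ty": 0,"tz": 0,"twist": 0}])

```text
clock: 4.2
position: [0.4502, -0.3642, 0.1128]
ee_rot: [2.221, 2.221, 0.0]
force: [-0.2, 0.0, 0.4]
width: 1.002
gripper_force: 0.0
```

Call:
move_arm(motion=[{"tx": 0,"ty": 0,"tz": 0,"twist": 0},{"tx": 0,"ty": 0,"tz": 0,"twist": 0},{"tx": 0,"ty": 0,"tz": 0,"twist": 0},{"tx": 0,"ty": 0,"tz": 0,"twist": 0},{"tx": 0,"ty": 0,"tz": 0,"twist": 0},{"tx": 0,"ty": 0,"tz": 0,"twist": 0},{"tx": 0,"ty": 0,"tz": 0,"twist": 0},{"tx": 0,"ty": 0,"tz": 0,"twist": 0}], gripper=1, squeeze=20)

```text
clock: 5.0
position: [0.4499, -0.3637, 0.1122]
ee_rot: [-2.221, -2.222, 0.0]
force: [-0.6, 0.3, 0.7]
width: 0.475
gripper_force: 20.0
```

Opening is 43.7 mm where the body should give 52, so I'll check how the can is held.

```bash
python3 - <<'E'
from h import *
pose();a=arm.get_image("side")[60:180,210:340,::-1];b=arm.get_image("wrist")[:,:,::-1]
cv2.imwrite("pics/g1.png",np.hstack([cv2.resize(a,(416,384),interpolation=2),cv2.resize(b[130:330,80:430],(384,384))]))
E
```

```text
t 5.0 pos [ 0.4499 -0.3637  0.1122] yaw 90.03 tilt [-0. -0. -1.] w 43.7 F [-0.6  0.3  0.7]
```

View pics/g1.png

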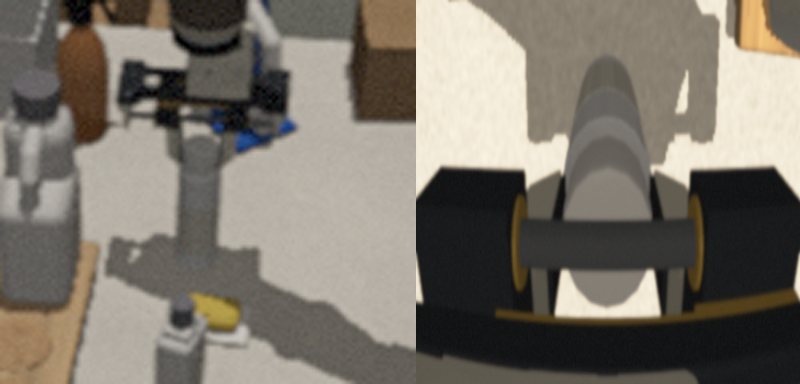

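The can is upright and centred between the fingers. I'll lift a little and check again.

Call:
move_arm(motion=[{"tx": 0,"ty": 0,"tz": -0.01,"twist": 0},{"tx": 0,"ty": 0,"tz": -0.02,"twist": 0},{"tx": 0,"ty": 0,"tz": -0.03,"twist": 0},{"tx": 0,"ty": 0,"tz": -0.03,"twist": 0},{"tx": 0,"ty": 0,"tz": -0.01,"twist": 0},{"tx": 0,"ty": 0,"tz": 0,"twist": 0}], squeeze=30)

```text
clock: 5.7
position: [0.4507, -0.3641, 0.2135]
ee_rot: [2.219, 2.22, 0.001]
force: [0.5, -1.4, -3.0]
width: 0.47
gripper_force: 30.0
```

```bash
python3 - <<'E'
from h import *
pose();a=arm.get_image("side")[40:190,200:340,::-1]
b=arm.get_image("wrist")[:,:,::-1]
cv2.imwrite("pics/g2.png",np.hstack([cv2.resize(a,(416,446),interpolation=2),cv2.resize(b[100:330,80:430],(384,446))]))
E
```

```text
t 5.7 pos [ 0.4507 -0.3641  0.2135] yaw 90.03 tilt [ 0.002 -0.002 -1.   ] w 43.2 F [ 0.5 -1.4 -3. ]
```

View pics/g2.png

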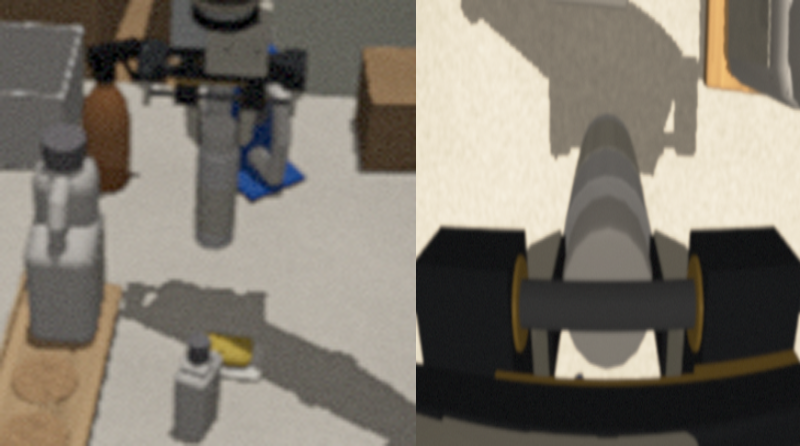

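Call:
move_arm(motion=[{"tx": 0,"ty": 0,"tz": -0.025,"twist": 0},{"tx": 0,"ty": 0,"tz": -0.025,"twist": 0},{"tx": 0.02,"ty": 0.007,"tz": 0,"twist": 0},{"tx": 0.035,"ty": 0.007,"tz": 0,"twist": 0},{"tx": 0.035,"ty": 0.007,"tz": 0,"twist": 0},{"tx": 0.035,"ty": 0.007,"tz": 0,"twist": 0},{"tx": 0.035,"ty": 0.007,"tz": 0,"twist": 0},{"tx": 0.035,"ty": 0.007,"tz": 0,"twist": 0},{"tx": 0.025,"ty": 0,"tz": 0,"twist": 0},{"tx": 0,"ty": 0.02,"tz": 0,"twist": 0},{"tx": 0,"ty": 0.03,"tz": 0,"twist": 0},{"tx": 0,"ty": 0.03,"tz": 0,"twist": 0}])

```text
clock: 7.0
position: [0.5718, -0.1435, 0.2603]
ee_rot: [-2.219, -2.221, 0.003]
force: [0.0, -1.1, -2.7]
width: 0.475
gripper_force: 30.0
```

Call:
move_arm(motion=[{"tx": 0,"ty": 0.03,"tz": 0,"twist": 0},{"tx": 0,"ty": 0.02,"tz": 0,"twist": 0},{"tx": 0,"ty": 0.01,"tz": 0,"twist": 0},{"tx": 0,"ty": 0,"tz": 0,"twist": 0},{"tx": 0,"ty": 0,"tz": 0.03,"twist": 0},{"tx": 0,"ty": 0,"tz": 0.02,"twist": 0},{"tx": 0,"ty": 0,"tz": 0,"twist": 0},{"tx": 0,"ty": 0,"tz": 0,"twist": 0}])

```text
clock: 7.8
position: [0.631, -0.1438, 0.2125]
ee_rot: [-2.221, -2.221, 0.001]
force: [-0.3, -0.2, -2.0]
width: 0.471
gripper_force: 30.0
```

```bash
python3 - <<'E'
from h import *
pose();im,c=wlook("pad_1",.048,"pics/p1.png");wregion("pad_1",.048,c)
E
```

```text
t 7.8 pos [ 0.631  -0.1438  0.2125] yaw 90.01 tilt [-0.001 -0.    -1.   ] w 43.3 F [-0.3 -0.2 -2. ]
pad_1 place 0.94 [254.  95.] [ 0.6304 -0.0504]
pad_1 place 0.93 [262.  16.] [0.6399 0.0508]
pad_1 place 0.81 [259. 172.] [ 0.637  -0.1445]
pad_1 reg 0.97 mid [ 0.6349 -0.1355] ext [0.079 0.061]
pad_1 reg 0.68 mid [0.639  0.0401] ext [0.081 0.065]
pad_1 reg 0.56 mid [ 0.634  -0.0503] ext [0.082 0.08 ]
```

View pics/p1.png

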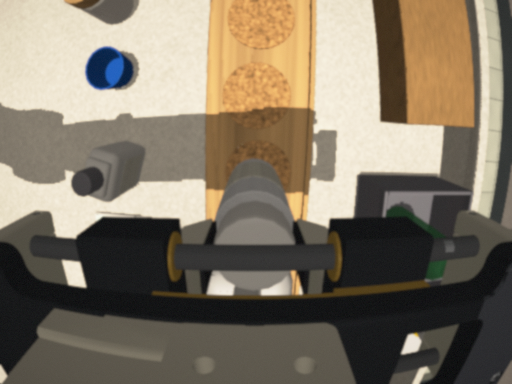

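Pad 4 lies under the can at (259,165) and pad 3 at (257,95). The bottle is at (115,172). Small correction, then lower.

Call:
move_arm(motion=[{"tx": -0.0015,"ty": 0.003,"tz": 0.01,"twist": 0},{"tx": 0,"ty": 0,"tz": 0.015,"twist": 0},{"tx": 0,"ty": 0,"tz": 0.015,"twist": 0},{"tx": 0,"ty": 0,"tz": 0.007,"twist": 0},{"tx": 0,"ty": 0,"tz": 0.003,"twist": 0},{"tx": 0,"ty": 0,"tz": 0.001,"twist": 0},{"tx": 0,"ty": 0,"tz": 0.001,"twist": 0},{"tx": 0,"ty": 0,"tz": 0,"twist": 0},{"tx": 0,"ty": 0,"tz": 0,"twist": 0}])

```text
clock: 8.85
position: [0.6351, -0.1451, 0.1606]
ee_rot: [2.22, 2.222, 0.001]
force: [-0.2, -0.5, -3.3]
width: 0.476
gripper_force: 30.0
```

Call:
move_arm(motion=[{"tx": 0,"ty": 0,"tz": 0.001,"twist": 0},{"tx": 0,"ty": 0,"tz": 0,"twist": 0},{"tx": 0,"ty": 0,"tz": 0,"twist": 0}])

```text
clock: 9.15
position: [0.6353, -0.1451, 0.1601]
ee_rot: [2.22, 2.221, 0.001]
force: [-1.2, 0.2, 6.6]
width: 0.471
gripper_force: 30.0
```

Contact. Release and rise, then go toward the bottle (drop back in x, twist to its yaw later).

Call:
move_arm(motion=[{"tx": 0,"ty": 0,"tz": 0,"twist": 0},{"tx": 0,"ty": 0,"tz": 0,"twist": 0},{"tx": 0,"ty": 0,"tz": 0,"twist": 0},{"tx": 0,"ty": 0,"tz": 0,"twist": 0},{"tx": 0,"ty": 0,"tz": 0,"twist": 0},{"tx": 0,"ty": 0,"tz": -0.01,"twist": 0},{"tx": 0,"ty": 0,"tz": -0.02,"twist": 0},{"tx": 0,"ty": 0,"tz": -0.03,"twist": 0},{"tx": 0,"ty": 0,"tz": -0.03,"twist": 0},{"tx": 0,"ty": 0,"tz": -0.02,"twist": 0}], gripper=-1)

```text
clock: 10.15
position: [0.6356, -0.1449, 0.2724]
ee_rot: [2.219, 2.22, 0.003]
force: [1.4, 0.5, -0.3]
width: 0.998
gripper_force: 0.0
```

Call:
move_arm(motion=[{"tx": 0,"ty": -0.03,"tz": 0,"twist": 0},{"tx": 0,"ty": -0.04,"tz": 0,"twist": 0},{"tx": 0,"ty": -0.04,"tz": 0,"twist": 0},{"tx": 0,"ty": -0.04,"tz": 0,"twist": 0},{"tx": 0,"ty": -0.03,"tz": 0,"twist": 0.0667},{"tx": 0,"ty": 0,"tz": 0,"twist": 0.0667},{"tx": 0,"ty": 0,"tz": 0,"twist": 0.0667},{"tx": 0,"ty": 0,"tz": 0,"twist": 0},{"tx": 0,"ty": 0,"tz": 0,"twist": 0},{"tx": 0,"ty": 0,"tz": 0,"twist": 0}])

```text
clock: 11.15
position: [0.4551, -0.145, 0.2693]
ee_rot: [2.539, 1.851, 0.0]
force: [0.1, -0.4, 0.0]
width: 0.998
gripper_force: 0.0
```

```bash
python3 - <<'E'
from h import *
pose();im,c=wlook("bottle_center",.071,"pics/b1.png");circ(im,c,(250,160),.142,.028)
survey(["can_center"]) 
E
```

```text
t 11.15 pos [ 0.4551 -0.145   0.2693] yaw 72.18 tilt [ 0.  0. -1.] w 91.9 F [ 0.1 -0.4  0. ]
bottle_center place 0.8 [250. 164.] [ 0.4505 -0.1388]
exp r 12.9
circ [249.  170.2] 12.9 [ 0.452  -0.1347]
can_center top 0.74 [303.  147.5] [ 0.6406 -0.1561]
can_center top 0.6 [142.5 214.6] [0.4305 0.3187]
can_center side 0.97 [213.6 148.4] [ 0.6448 -0.2014]
```

View pics/b1.png

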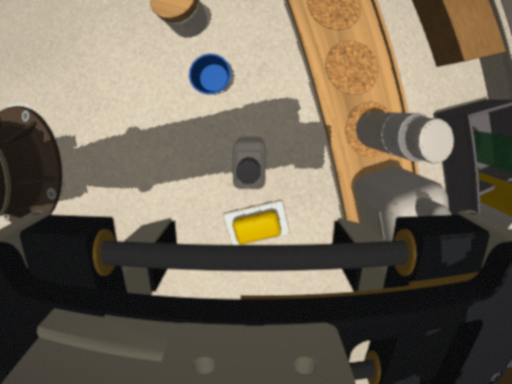

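Bottle seen at (249,165), aligned with the tool. The can stands upright on pad 4.

Call:
move_arm(motion=[{"tx": 0.007,"ty": -0.0075,"tz": 0.02,"twist": 0},{"tx": 0,"ty": 0,"tz": 0.03,"twist": 0},{"tx": 0,"ty": 0,"tz": 0.03,"twist": 0},{"tx": 0,"ty": 0,"tz": 0.03,"twist": 0},{"tx": 0,"ty": 0,"tz": 0.03,"twist": 0},{"tx": 0,"ty": 0,"tz": 0.025,"twist": 0},{"tx": 0,"ty": 0,"tz": 0.015,"twist": 0},{"tx": 0,"ty": 0,"tz": 0.007,"twist": 0},{"tx": 0,"ty": 0,"tz": 0.004,"twist": 0},{"tx": 0,"ty": 0,"tz": 0,"twist": 0},{"tx": 0,"ty": 0,"tz": 0,"twist": 0}])

```text
clock: 12.55
position: [0.4505, -0.1363, 0.0788]
ee_rot: [2.541, 1.846, 0.001]
force: [-0.5, -0.3, -0.0]
width: 1.004
gripper_force: 0.0
```

Call:
move_arm(motion=[{"tx": 0,"ty": 0,"tz": 0,"twist": 0},{"tx": 0,"ty": 0,"tz": 0,"twist": 0},{"tx": 0,"ty": 0,"tz": 0,"twist": 0},{"tx": 0,"ty": 0,"tz": 0,"twist": 0},{"tx": 0,"ty": 0,"tz": 0,"twist": 0},{"tx": 0,"ty": 0,"tz": 0,"twist": 0},{"tx": 0,"ty": 0,"tz": 0,"twist": 0},{"tx": 0,"ty": 0,"tz": 0,"twist": 0}], gripper=1, squeeze=20)

```text
clock: 13.35
position: [0.4499, -0.1362, 0.0781]
ee_rot: [2.541, 1.847, -0.0]
force: [0.3, -0.3, -0.2]
width: 0.354
gripper_force: 0.0
```

Call:
move_arm(motion=[{"tx": 0,"ty": 0,"tz": 0,"twist": 0},{"tx": 0,"ty": 0,"tz": 0,"twist": 0},{"tx": 0,"ty": 0,"tz": 0,"twist": 0}])

```text
clock: 13.65
position: [0.45, -0.1362, 0.0781]
ee_rot: [2.541, 1.847, 0.0]
force: [0.7, -0.4, -0.9]
width: 0.302
gripper_force: 20.0
```

```bash
python3 - <<'E'
from h import *
pose();a=arm.get_image("side")[100:220,210:340,::-1]
b=arm.get_image("wrist")[:,:,::-1]
cv2.imwrite("pics/g3.png",np.hstack([cv2.resize(a,(416,446),interpolation=2),cv2.resize(b[100:330,80:430],(384,446))]))
E
```

```text
t 13.65 pos [ 0.45   -0.1362  0.0781] yaw 72.02 tilt [ 0. -0. -1.] w 27.8 F [ 0.7 -0.4 -0.9]
```

View pics/g3.png

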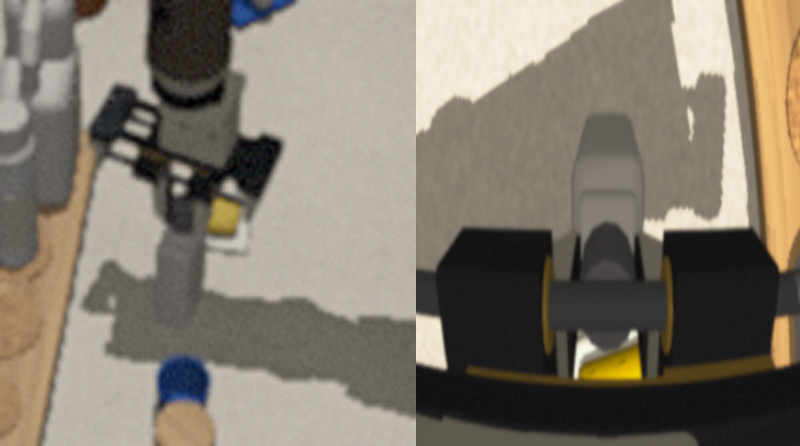

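It grips the cap (28 mm), centred, with the bottle upright. The can did the same, so I'll carry on gently.

Call:
move_arm(motion=[{"tx": 0,"ty": 0,"tz": -0.01,"twist": 0},{"tx": 0,"ty": 0,"tz": -0.02,"twist": 0},{"tx": 0,"ty": 0,"tz": -0.03,"twist": 0},{"tx": 0,"ty": 0,"tz": -0.03,"twist": -0.04},{"tx": 0,"ty": 0,"tz": -0.02,"twist": -0.04},{"tx": 0,"ty": 0,"tz": 0,"twist": -0.04},{"tx": 0,"ty": 0,"tz": 0,"twist": -0.04},{"tx": 0,"ty": 0,"tz": 0,"twist": -0.04},{"tx": 0.02,"ty": 0,"tz": 0,"twist": 0},{"tx": 0.03,"ty": 0,"tz": 0,"twist": 0},{"tx": 0.025,"ty": 0.01,"tz": 0,"twist": 0},{"tx": 0.011,"ty": 0.02,"tz": 0,"twist": 0}], squeeze=35)

```text
clock: 14.95
position: [0.4785, -0.0476, 0.1888]
ee_rot: [-2.218, -2.224, 0.001]
force: [0.9, -1.5, -1.6]
width: 0.295
gripper_force: 35.0
```

Call:
move_arm(motion=[{"tx": 0,"ty": 0.03,"tz": 0,"twist": 0},{"tx": 0,"ty": 0.03,"tz": 0,"twist": 0},{"tx": 0,"ty": 0.03,"tz": 0,"twist": 0},{"tx": 0,"ty": 0.03,"tz": 0,"twist": 0},{"tx": 0,"ty": 0.02,"tz": 0,"twist": 0},{"tx": 0,"ty": 0.01,"tz": 0,"twist": 0},{"tx": 0,"ty": 0.003,"tz": 0,"twist": 0},{"tx": 0,"ty": 0,"tz": 0,"twist": 0},{"tx": 0,"ty": 0,"tz": 0,"twist": 0}])

```text
clock: 15.85
position: [0.6318, -0.0502, 0.1883]
ee_rot: [-2.221, -2.222, 0.001]
force: [0.1, -0.5, -2.3]
width: 0.298
gripper_force: 35.0
```

```bash
python3 - <<'E'
from h import *
pose();im,c=wlook("pad_1",.048);wregion("pad_1",.048,c)
a=arm.get_image("side")[100:270,150:300,::-1]
b=im[:,:,::-1]
cv2.imwrite("pics/g4.png",np.hstack([cv2.resize(a,(394,446),interpolation=2),cv2.resize(b[100:330,80:430],(384,446))]))
E
```

```text
t 15.85 pos [ 0.6318 -0.0502  0.1883] yaw 90.03 tilt [-0.001 -0.    -1.   ] w 27.4 F [ 0.1 -0.5 -2.3]
pad_1 place 0.92 [259.  89.] [0.637  0.0486]
pad_1 place 0.73 [259.  14.] [0.6365 0.1382]
pad_1 reg 0.94 mid [ 0.6336 -0.0373] ext [0.08  0.053]
pad_1 reg 0.92 mid [0.6414 0.1273] ext [0.078 0.059]
pad_1 reg 0.58 mid [0.6391 0.048 ] ext [0.081 0.081]
```

View pics/g4.png

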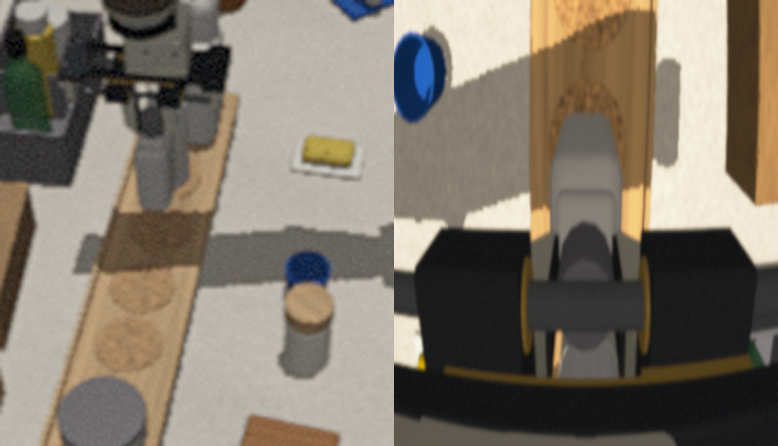

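Bottle hangs upright above pad 3 (wrist crop (587,120)). Lowering.

Call:
move_arm(motion=[{"tx": -0.001,"ty": 0.002,"tz": 0.01,"twist": 0},{"tx": 0,"ty": 0,"tz": 0.02,"twist": 0},{"tx": 0,"ty": 0,"tz": 0.02,"twist": 0},{"tx": 0,"ty": 0,"tz": 0.006,"twist": 0},{"tx": 0,"ty": 0,"tz": 0.003,"twist": 0},{"tx": 0,"ty": 0,"tz": 0.001,"twist": 0},{"tx": 0,"ty": 0,"tz": 0.001,"twist": 0},{"tx": 0,"ty": 0,"tz": 0.001,"twist": 0},{"tx": 0,"ty": 0,"tz": 0,"twist": 0},{"tx": 0,"ty": 0,"tz": 0,"twist": 0}])

```text
clock: 17.05
position: [0.635, -0.0511, 0.1264]
ee_rot: [2.221, 2.221, 0.0]
force: [-0.8, -0.5, -3.5]
width: 0.296
gripper_force: 35.0
```

Call:
move_arm(motion=[{"tx": 0,"ty": 0,"tz": 0.001,"twist": 0},{"tx": 0,"ty": 0,"tz": 0,"twist": 0},{"tx": 0,"ty": 0,"tz": 0,"twist": 0}])

```text
clock: 17.35
position: [0.6355, -0.0511, 0.1261]
ee_rot: [2.22, 2.221, 0.002]
force: [-0.4, 0.2, 6.0]
width: 0.295
gripper_force: 35.0
```

Call:
move_arm(motion=[{"tx": 0,"ty": 0,"tz": 0,"twist": 0},{"tx": 0,"ty": 0,"tz": 0,"twist": 0},{"tx": 0,"ty": 0,"tz": 0,"twist": 0},{"tx": 0,"ty": 0,"tz": 0,"twist": 0},{"tx": 0,"ty": 0,"tz": 0,"twist": 0},{"tx": 0,"ty": 0,"tz": -0.01,"twist": 0},{"tx": 0,"ty": 0,"tz": -0.02,"twist": 0},{"tx": 0,"ty": 0,"tz": -0.03,"twist": 0},{"tx": 0,"ty": 0,"tz": -0.03,"twist": 0},{"tx": 0,"ty": 0,"tz": -0.03,"twist": 0}], gripper=-1)

```text
clock: 18.35
position: [0.6348, -0.051, 0.2472]
ee_rot: [2.221, 2.222, 0.001]
force: [0.3, -0.0, -0.1]
width: 0.997
gripper_force: 0.0
```

Call:
move_arm(motion=[{"tx": 0.01,"ty": -0.03,"tz": 0,"twist": 0},{"tx": 0.03,"ty": -0.04,"tz": 0,"twist": 0},{"tx": 0.03,"ty": -0.04,"tz": 0,"twist": 0},{"tx": 0.03,"ty": -0.04,"tz": 0,"twist": 0},{"tx": 0.03,"ty": -0.04,"tz": 0,"twist": 0},{"tx": 0.02,"ty": -0.02,"tz": 0,"twist": 0},{"tx": 0,"ty": 0,"tz": 0,"twist": 0},{"tx": 0,"ty": 0,"tz": 0,"twist": 0},{"tx": 0,"ty": 0,"tz": 0,"twist": 0}])

```text
clock: 19.25
position: [0.4258, 0.098, 0.2455]
ee_rot: [2.222, 2.22, 0.001]
force: [0.1, -0.6, 0.6]
width: 1.0
gripper_force: 0.0
```

```bash
python3 - <<'E'
from h import *
pose();im,c=wlook("jar_center",.056,"pics/j1.png");circ(im,c,(255,165),.112,.060,60);wregion("jar_center",.112,c)
E
```

```text
t 19.25 pos [0.4258 0.098  0.2455] yaw 89.94 tilt [ 0.001 -0.    -1.   ] w 92.0 F [ 0.1 -0.6  0.6]
exp r 27.2
```

View pics/j1.png

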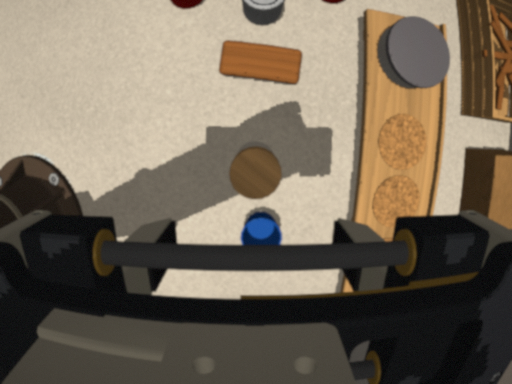

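The jar lid is at (255,172), dosing cup at (262,228), brush at (260,62), and the steel tin at (263,5). Pad 2 is at (396,203) and pad 1 at (402,140).

```bash
python3 - <<'E'
from h import *
c=arm.calibration("wrist");im=cv2.imread("pics/j1.png")
s=im[140:205,222:292].astype(int);m=((s[:,:,2]-s[:,:,0])>30).astype(np.uint8)
n,l,st,ce=cv2.connectedComponentsWithStats(m);k=1+st[1:,4].argmax();print(st[k],ce[k]+[222,140])
for p in(ce[k]+[222.5,140.5],st[k][:2]+st[k][2:4]/2+[222,140]):print(wz(p/[512,384],.112,c))
E
```

```text
[   0    7   70   58 2948] [258.43690638 179.17842605]
[0.43050975 0.09527188]
[0.42832532 0.09950573]
```

Call:
move_arm(motion=[{"tx": 0.004,"ty": 0.001,"tz": 0.02,"twist": 0},{"tx": 0,"ty": 0,"tz": 0.03,"twist": 0},{"tx": 0,"ty": 0,"tz": 0.03,"twist": 0},{"tx": 0,"ty": 0,"tz": 0.03,"twist": 0},{"tx": 0,"ty": 0,"tz": 0.03,"twist": 0},{"tx": 0,"ty": 0,"tz": 0.03,"twist": 0},{"tx": 0,"ty": 0,"tz": 0.015,"twist": 0},{"tx": 0,"ty": 0,"tz": 0.007,"twist": 0},{"tx": 0,"ty": 0,"tz": 0.003,"twist": 0},{"tx": 0,"ty": 0,"tz": 0,"twist": 0},{"tx": 0,"ty": 0,"tz": 0,"twist": 0}])

```text
clock: 20.5
position: [0.4265, 0.103, 0.0508]
ee_rot: [2.221, 2.221, 0.002]
force: [0.1, 0.2, -0.1]
width: 1.002
gripper_force: 0.0
```

Call:
move_arm(motion=[{"tx": 0,"ty": 0,"tz": 0,"twist": 0},{"tx": 0,"ty": 0,"tz": 0,"twist": 0},{"tx": 0,"ty": 0,"tz": 0,"twist": 0},{"tx": 0,"ty": 0,"tz": 0,"twist": 0},{"tx": 0,"ty": 0,"tz": 0,"twist": 0},{"tx": 0,"ty": 0,"tz": 0,"twist": 0},{"tx": 0,"ty": 0,"tz": 0,"twist": 0}], gripper=1, squeeze=20)

```text
clock: 21.2
position: [0.4261, 0.1029, 0.0502]
ee_rot: [2.221, 2.222, 0.001]
force: [0.1, -0.6, 2.1]
width: 0.649
gripper_force: 20.0
```

Call:
move_arm(motion=[{"tx": 0,"ty": 0,"tz": -0.01,"twist": 0},{"tx": 0,"ty": 0,"tz": -0.02,"twist": 0},{"tx": 0,"ty": 0,"tz": -0.03,"twist": 0},{"tx": 0,"ty": 0,"tz": -0.03,"twist": 0},{"tx": 0,"ty": 0,"tz": -0.02,"twist": 0},{"tx": -0.015,"ty": 0.01,"tz": 0,"twist": 0},{"tx": -0.025,"ty": 0.02,"tz": 0,"twist": 0},{"tx": -0.015,"ty": 0.03,"tz": 0,"twist": 0},{"tx": 0,"ty": 0.03,"tz": 0,"twist": 0},{"tx": 0,"ty": 0.03,"tz": 0,"twist": 0},{"tx": 0,"ty": 0.03,"tz": 0,"twist": 0},{"tx": 0,"ty": 0.03,"tz": 0,"twist": 0}], squeeze=35)

```text
clock: 22.4
position: [0.6062, 0.0477, 0.1601]
ee_rot: [-2.22, -2.221, 0.002]
force: [0.1, 0.1, -3.1]
width: 0.647
gripper_force: 35.0
```

Call:
move_arm(motion=[{"tx": 0,"ty": 0.02,"tz": 0,"twist": 0},{"tx": 0,"ty": 0.01,"tz": 0,"twist": 0},{"tx": 0,"ty": 0,"tz": 0,"twist": 0},{"tx": 0,"ty": 0,"tz": 0,"twist": 0},{"tx": 0,"ty": 0,"tz": 0,"twist": 0}])

```text
clock: 22.9
position: [0.6346, 0.048, 0.1603]
ee_rot: [-2.22, -2.222, 0.001]
force: [0.2, -0.5, -2.8]
width: 0.646
gripper_force: 35.0
```

```bash
python3 - <<'E'
from h import *
pose();im,c=wlook("pad_1",.048,"pics/p2.png");wregion("pad_1",.048,c)
E
```

```text
t 22.9 pos [0.6346 0.048  0.1603] yaw 90.05 tilt [-0.001 -0.    -1.   ] w 59.4 F [ 0.2 -0.5 -2.8]
pad_1 place 0.91 [257. 177.] [0.6378 0.0525]
pad_1 place 0.79 [259.  95.] [0.6395 0.1383]
pad_1 reg 0.9 mid [0.6394 0.06  ] ext [0.08  0.058]
pad_1 reg 0.58 mid [0.6403 0.1379] ext [0.081 0.079]
```

Call:
move_arm(motion=[{"tx": 0,"ty": 0.003,"tz": 0.01,"twist": 0},{"tx": 0,"ty": 0,"tz": 0.02,"twist": 0},{"tx": 0,"ty": 0,"tz": 0.02,"twist": 0},{"tx": 0,"ty": 0,"tz": 0.006,"twist": 0},{"tx": 0,"ty": 0,"tz": 0.003,"twist": 0},{"tx": 0,"ty": 0,"tz": 0.001,"twist": 0},{"tx": 0,"ty": 0,"tz": 0.001,"twist": 0},{"tx": 0,"ty": 0,"tz": 0.001,"twist": 0},{"tx": 0,"ty": 0,"tz": 0,"twist": 0},{"tx": 0,"ty": 0,"tz": 0,"twist": 0}])

```text
clock: 24.05
position: [0.639, 0.0479, 0.0984]
ee_rot: [2.221, 2.222, 0.0]
force: [0.3, -0.1, -3.9]
width: 0.648
gripper_force: 35.0
```

Call:
move_arm(motion=[{"tx": 0,"ty": 0,"tz": 0.001,"twist": 0},{"tx": 0,"ty": 0,"tz": 0,"twist": 0},{"tx": 0,"ty": 0,"tz": 0,"twist": 0}])

```text
clock: 24.35
position: [0.6391, 0.048, 0.0983]
ee_rot: [2.221, 2.221, 0.001]
force: [-2.3, -0.9, 6.0]
width: 0.645
gripper_force: 35.0
```

Call:
move_arm(motion=[{"tx": 0,"ty": 0,"tz": 0,"twist": 0},{"tx": 0,"ty": 0,"tz": 0,"twist": 0},{"tx": 0,"ty": 0,"tz": 0,"twist": 0},{"tx": 0,"ty": 0,"tz": 0,"twist": 0},{"tx": 0,"ty": 0,"tz": 0,"twist": 0},{"tx": 0,"ty": 0,"tz": -0.01,"twist": 0},{"tx": 0,"ty": 0,"tz": -0.02,"twist": 0},{"tx": 0,"ty": 0,"tz": -0.03,"twist": 0},{"tx": 0,"ty": 0,"tz": -0.03,"twist": 0},{"tx": 0,"ty": 0,"tz": -0.03,"twist": 0}], gripper=-1)

```text
clock: 25.35
position: [0.6387, 0.048, 0.2191]
ee_rot: [2.221, 2.222, 0.001]
force: [0.9, -0.4, 0.2]
width: 1.001
gripper_force: 0.0
```

Call:
move_arm(motion=[{"tx": 0.01,"ty": -0.03,"tz": 0,"twist": 0},{"tx": 0.034,"ty": -0.035,"tz": 0,"twist": 0},{"tx": 0.034,"ty": -0.035,"tz": 0,"twist": 0},{"tx": 0.034,"ty": -0.035,"tz": 0,"twist": 0},{"tx": 0.034,"ty": -0.035,"tz": 0,"twist": 0},{"tx": 0.04,"ty": -0.02,"tz": 0,"twist": 0},{"tx": 0.04,"ty": -0.01,"tz": 0,"twist": 0},{"tx": 0.04,"ty": -0.005,"tz": 0,"twist": 0},{"tx": 0.018,"ty": 0,"tz": 0,"twist": 0},{"tx": 0,"ty": 0,"tz": 0,"twist": 0},{"tx": 0,"ty": 0,"tz": 0,"twist": 0},{"tx": 0,"ty": 0,"tz": 0,"twist": 0}])

```text
clock: 26.55
position: [0.4342, 0.3304, 0.2173]
ee_rot: [2.222, 2.219, -0.001]
force: [0.7, -0.6, 0.3]
width: 1.001
gripper_force: 0.0
```

```bash
python3 - <<'E'
from h import *
pose();im,c=wlook("tin_center",.038,"pics/t1.png");wregion("tin_center",.076,c);circ(im,c,(255,170),.076,.06,60)
for p in((255,165),(255,175)):print(p,wz(np.array(p)/[512,384],.076,c))
E
```

```text
t 26.55 pos [0.4342 0.3304 0.2173] yaw 89.93 tilt [ 0.    -0.001 -1.   ] w 92.1 F [ 0.7 -0.6  0.3]
tin_center place 0.57 [167. 142.] [0.3221 0.3677]
tin_center place 0.55 [340. 136.] [0.5439 0.3752]
tin_center reg 0.68 mid [0.4385 0.3359] ext [0.059 0.061]
tin_center reg 0.66 mid [0.3322 0.3653] ext [0.072 0.058]
exp r 26.6
(255, 165) [0.43497867 0.34284886]
(255, 175) [0.43496508 0.3311739 ]
```

View pics/t1.png

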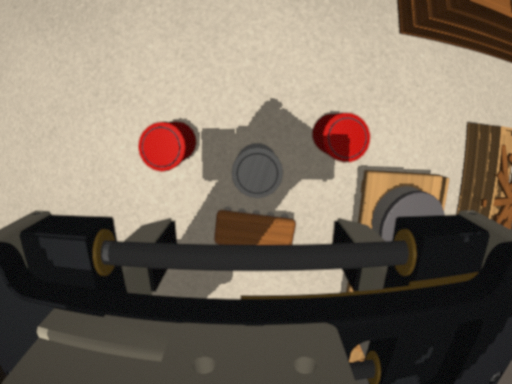

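The steel tin is at (257,171) between the reds at (162,146) and (346,136). Descending on the steel one.

Call:
move_arm(motion=[{"tx": 0.0055,"ty": 0.003,"tz": 0.02,"twist": 0},{"tx": 0,"ty": 0,"tz": 0.03,"twist": 0},{"tx": 0,"ty": 0,"tz": 0.03,"twist": 0},{"tx": 0,"ty": 0,"tz": 0.03,"twist": 0},{"tx": 0,"ty": 0,"tz": 0.03,"twist": 0},{"tx": 0,"ty": 0,"tz": 0.025,"twist": 0},{"tx": 0,"ty": 0,"tz": 0.015,"twist": 0},{"tx": 0,"ty": 0,"tz": 0.009,"twist": 0},{"tx": 0,"ty": 0,"tz": 0.004,"twist": 0},{"tx": 0,"ty": 0,"tz": 0,"twist": 0},{"tx": 0,"ty": 0,"tz": 0,"twist": 0}])

```text
clock: 27.8
position: [0.4373, 0.3378, 0.025]
ee_rot: [2.221, 2.222, 0.002]
force: [-0.6, 0.6, 0.7]
width: 0.998
gripper_force: 0.0
```

Call:
move_arm(motion=[{"tx": 0,"ty": 0,"tz": 0,"twist": 0},{"tx": 0,"ty": 0,"tz": 0,"twist": 0},{"tx": 0,"ty": 0,"tz": 0,"twist": 0},{"tx": 0,"ty": 0,"tz": 0,"twist": 0},{"tx": 0,"ty": 0,"tz": 0,"twist": 0},{"tx": 0,"ty": 0,"tz": 0,"twist": 0},{"tx": 0,"ty": 0,"tz": 0,"twist": 0}], gripper=1, squeeze=20)

```text
clock: 28.5
position: [0.4369, 0.3374, 0.0242]
ee_rot: [2.221, 2.222, 0.0]
force: [0.1, -0.2, 2.3]
width: 0.645
gripper_force: 20.0
```

Call:
move_arm(motion=[{"tx": 0,"ty": 0,"tz": -0.01,"twist": 0},{"tx": 0,"ty": 0,"tz": -0.02,"twist": 0},{"tx": 0,"ty": 0,"tz": -0.03,"twist": 0},{"tx": 0,"ty": 0,"tz": -0.03,"twist": 0},{"tx": -0.01,"ty": 0,"tz": -0.02,"twist": 0},{"tx": -0.03,"ty": 0,"tz": 0,"twist": 0},{"tx": -0.04,"ty": 0.01,"tz": 0,"twist": 0},{"tx": -0.04,"ty": 0.01,"tz": 0,"twist": 0},{"tx": -0.04,"ty": 0.02,"tz": 0,"twist": 0},{"tx": -0.028,"ty": 0.03,"tz": 0,"twist": 0},{"tx": -0.01,"ty": 0.03,"tz": 0,"twist": 0},{"tx": 0,"ty": 0.03,"tz": 0,"twist": 0}], squeeze=35)

```text
clock: 29.7
position: [0.5679, 0.136, 0.1346]
ee_rot: [2.224, 2.217, -0.002]
force: [0.6, 0.1, -2.4]
width: 0.644
gripper_force: 35.0
```

Call:
move_arm(motion=[{"tx": 0,"ty": 0.03,"tz": 0,"twist": 0},{"tx": 0,"ty": 0.025,"tz": 0,"twist": 0},{"tx": 0,"ty": 0.015,"tz": 0,"twist": 0},{"tx": 0,"ty": 0,"tz": 0,"twist": 0},{"tx": 0,"ty": 0,"tz": 0,"twist": 0},{"tx": 0,"ty": 0,"tz": 0,"twist": 0}])

```text
clock: 30.3
position: [0.6357, 0.1396, 0.1343]
ee_rot: [-2.22, -2.222, 0.001]
force: [-0.6, -0.7, -0.9]
width: 0.642
gripper_force: 35.0
```

```bash
python3 - <<'E'
from h import *
pose();im,c=wlook("pad_1",.048,"pics/p3.png");wregion("pad_1",.048,c)
E
```

```text
t 30.3 pos [0.6357 0.1396 0.1343] yaw 90.07 tilt [-0.001 -0.    -1.   ] w 59.0 F [-0.6 -0.7 -0.9]
pad_1 place 0.67 [258. 185.] [0.6392 0.1415]
pad_1 reg 0.92 mid [0.6407 0.1494] ext [0.081 0.057]
```

Call:
move_arm(motion=[{"tx": -0.001,"ty": 0.003,"tz": 0.01,"twist": 0},{"tx": 0,"ty": 0,"tz": 0.02,"twist": 0},{"tx": 0,"ty": 0,"tz": 0.02,"twist": 0},{"tx": 0,"ty": 0,"tz": 0.006,"twist": 0},{"tx": 0,"ty": 0,"tz": 0.003,"twist": 0},{"tx": 0,"ty": 0,"tz": 0.001,"twist": 0},{"tx": 0,"ty": 0,"tz": 0.001,"twist": 0},{"tx": 0,"ty": 0,"tz": 0.001,"twist": 0},{"tx": 0,"ty": 0,"tz": 0,"twist": 0},{"tx": 0,"ty": 0,"tz": 0,"twist": 0}])

```text
clock: 31.45
position: [0.64, 0.1384, 0.0725]
ee_rot: [2.221, 2.222, 0.001]
force: [-0.8, 0.4, -1.3]
width: 0.647
gripper_force: 35.0
```

Call:
move_arm(motion=[{"tx": 0,"ty": 0,"tz": 0.001,"twist": 0},{"tx": 0,"ty": 0,"tz": 0,"twist": 0},{"tx": 0,"ty": 0,"tz": 0,"twist": 0}])

```text
clock: 31.75
position: [0.6401, 0.1385, 0.0722]
ee_rot: [2.221, 2.221, 0.001]
force: [-2.3, -1.2, 6.7]
width: 0.645
gripper_force: 35.0
```

Call:
move_arm(motion=[{"tx": 0,"ty": 0,"tz": 0,"twist": 0},{"tx": 0,"ty": 0,"tz": 0,"twist": 0},{"tx": 0,"ty": 0,"tz": 0,"twist": 0},{"tx": 0,"ty": 0,"tz": 0,"twist": 0},{"tx": 0,"ty": 0,"tz": 0,"twist": 0},{"tx": 0,"ty": 0,"tz": -0.01,"twist": 0},{"tx": 0,"ty": 0,"tz": -0.02,"twist": 0},{"tx": 0,"ty": 0,"tz": -0.03,"twist": 0},{"tx": 0,"ty": 0,"tz": -0.03,"twist": 0},{"tx": 0,"ty": 0,"tz": -0.03,"twist": 0},{"tx": 0,"ty": 0,"tz": -0.03,"twist": 0}], gripper=-1)

```text
clock: 32.85
position: [0.6397, 0.1385, 0.2233]
ee_rot: [2.221, 2.222, 0.001]
force: [0.4, 0.4, -0.1]
width: 1.003
gripper_force: 0.0
```

Call:
move_arm(motion=[{"tx": 0,"ty": -0.03,"tz": -0.02,"twist": 0},{"tx": 0,"ty": -0.04,"tz": -0.02,"twist": 0},{"tx": 0.02,"ty": -0.04,"tz": 0,"twist": 0},{"tx": 0.03,"ty": -0.035,"tz": 0,"twist": 0},{"tx": 0.03,"ty": -0.03,"tz": 0,"twist": 0},{"tx": 0.03,"ty": -0.03,"tz": 0,"twist": 0},{"tx": 0.03,"ty": 0,"tz": 0,"twist": 0},{"tx": 0.04,"ty": 0,"tz": 0,"twist": 0},{"tx": 0.04,"ty": 0,"tz": 0,"twist": 0},{"tx": 0,"ty": 0,"tz": 0,"twist": 0},{"tx": 0,"ty": 0,"tz": 0,"twist": 0}])

```text
clock: 33.95
position: [0.434, 0.3593, 0.2615]
ee_rot: [-2.218, -2.224, -0.0]
force: [-0.6, -0.9, -0.4]
width: 1.001
gripper_force: 0.0
```

```bash
python3 - <<'E'
from h import *
pose();Z.update(can_center=.134,bottle_center=.119,jar_center=.104,tin_center=.086)
survey(["can_center","bottle_center","jar_center","tin_center","jug_center","tub_center"])
a=arm.get_image("top")[100:200,130:400,::-1];b=arm.get_image("side")[60:300,130:290,::-1]
a=cv2.resize(a,None,fx=1.9,fy=1.9,interpolation=2);b=cv2.resize(b,(280,420),interpolation=2)
im=np.zeros((420,800,3),np.uint8);im[:a.shape[0],:a.shape[1]]=a;im[:,520:]=b;cv2.imwrite("pics/end.png",im)
E
```

```text
t 33.95 pos [0.434  0.3593 0.2615] yaw 90.16 tilt [-0.  0. -1.] w 92.1 F [-0.6 -0.9 -0.4]
can_center top 0.57 [304.2 146.2] [ 0.6318 -0.1529]
can_center side 0.64 [213.2 150.8] [ 0.6332 -0.1395]
can_center side 0.45 [221.6 121.5] [ 0.6282 -0.2958]
bottle_center top 0.84 [270.6 145. ] [ 0.6381 -0.0568]
bottle_center side 0.97 [210.7 174.3] [ 0.6264 -0.043 ]
bottle_center side 0.67 [209.9 190.9] [0.6166 0.0295]
jar_center top 0.62 [236.1 141.9] [0.6504 0.0456]
jar_center side 0.71 [205.9 199.4] [0.6264 0.0538]
tin_center top 0.73 [130.7 248.6] [0.3309 0.3473]
tin_center top 0.7 [126.9 178.5] [0.5381 0.3722]
tin_center top 0.63 [207.3 147.6] [0.6365 0.1336]
tin_center side 0.98 [198.9 220.7] [0.6366 0.127 ]
tin_center side 0.74 [215.4 304.5] [0.5397 0.4022]
tin_center side 0.65 [292.6 308.7] [0.3323 0.3908]
jug_center top 0.85 [349.3 141.5] [ 0.6371 -0.2729]
jug_center side 0.56 [220.5 117.3] [ 0.6274 -0.2758]
tub_center top 0.62 [170.7 146.7] [0.6427 0.2497]
tub_center side 0.63 [187.9 260.8] [0.6454 0.2635]
```

View pics/end.png

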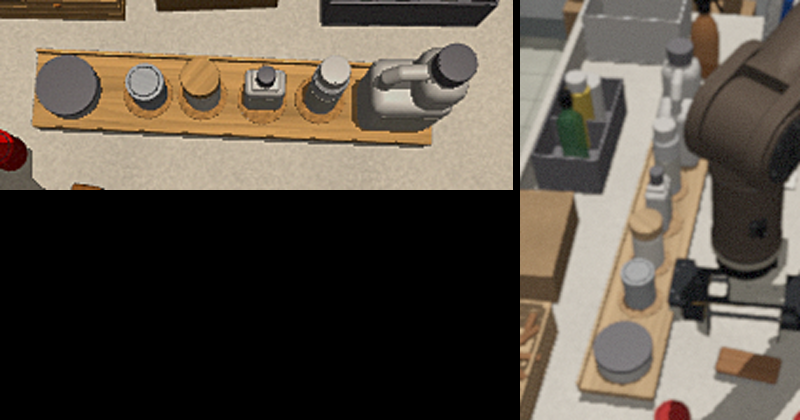

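All four stand upright on their pads. From jug (415,80) to tub (67,87) in the top crop, the order is can, bottle, jar, tin. Jug and tub look unmoved, and the arm is clear.

```bash
python3 -c "
from cell import arm
print(arm.sign_off())"
```

```text
the job is handed in; nothing more can be done
None
```

The can, bottle, jar and tin stand upright on the four pads in that order from jug to tub, and the job is handed in; the sign-off gave no verdict, so the 13 mm centring rests on my camera estimates.

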